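# X-ray reading of a sherd with the dead-man pedal

### The arm

A 6-joint arm with a two-finger parallel gripper is mounted at the origin on a cart in front of the work surface, level with it; the furniture and walls round the work are solid. World frame = base frame: x ahead of the robot, y to its left, z up, the work surface at z = 0. Lengths are in m, angles in degrees, forces in N, time in s.
With the tool pointing down it reaches from about 0.35 to 0.875 m from the base axis. Payload 4.2 kg.
Tool frame: the origin (TCP) lies midway between the tips of the shut fingers; the grasp point (between the pads) lies 19 mm behind it; z points along the fingers, y is the line along which they close (so a half turn about z gives the same grasp; the last joint's range is limited). The gripper opens to 87 mm and grips with 3 to 60 N. Pads are 19 mm wide; open, the fingers measure 117 mm over their backs; the gripper's body (75 mm by 190 mm) begins 51 mm behind the grasp point.
Start: joints at [-50.902, 22.042, 0.453, 0, -68.411, -14.817], TCP at [0.257, -0.57, 0.223] pointing down, gripper open.
Joint ranges: [-179.83, 179.83], [-69.29, 118.12], [-61.27, 80.66], [-181.25, 117.63], [-171.15, -9.14], [-177.46, 177.46]. Speed limits (degrees/s): [159.86, 159.86, 180, 180, 180, 180].

### API

Orientations are given as [roll, pitch, yaw] about the fixed x, y, z axes, in that order (R = Rz(yaw) Ry(pitch) Rx(roll)).
In Python, from workcell import env gives the robot as it stands. The module is installed in compiled form; this text tells all that it offers. Calls block until the motion is done:
- env.goto(position, orientation): joint-space move of the TCP to a pose.
- env.move_straight(position, rotation=None, rate=0.15, force_limit=None): straight line of the TCP; rotation=None keeps the orientation; rate is the mean speed in m/s. With force_limit (N) it stops when the force on the tool has changed by that much, and returns True; else False.
- env.set_joints(angles): joint-space move.
- env.gripper_to(opening, grasp_force=None): opening from 0.0 (shut) to 1.0 (fully open); grasp_force is the grip in N (None keeps the last); returns when the fingers have stopped.
- env.dwell(seconds).
- env.inverse_kinematics(position, orientation): joint angles nearest the present ones, or None.
- env.read_state(): the state.
- env.grab_frame(name): name is "side" or "top" or "wrist"; returns a dict with "image" (400x640x3 uint8, blue, green, red), "fx", "fy", "cx", "cy" (pixels), "position" and "orientation" of the camera in the world. Camera axes: x right, y up, looking along -z (the intrinsics and any distortion apply to the point x, -y, -z); pixel columns grow to the right and rows downward; lengths in m; the calibration is good to about 2 mm. The wrist camera is an equidistant fisheye: a pixel r from the principal point sees the ray r / f radians off the axis. A picture is of the moment at which its call begins. There is no depth.
A pose or a line that the arm cannot do raises env.Unreachable and nothing moves.
- env.close_job(): hands the job in; it is judged then, once.
Trained networks look in a picture, given as the dict that the camera call returned (one of the last four; its "shot" number tells which), for a name from the list of things; names that differ only in an ending like _2 or _b are one class to them, and where a whole thing is asked for, a point or a joint stands for the part that bears it (a point fixed in the world has none). Each returns a list of dicts, best first, with "score" (0 to 1); they miss things now and then, are a little off and sometimes report something else, mostly with a low value. They report only what shows in the picture. A call takes as long as a camera call.
- env.search_frame(picture, thing): "xyz" ([x, y, z] in m, in world coordinates, good to about 4 mm: the middle of the surface that is visible of it).
- env.trace(picture, thing): "mask" (400x640 bool, what is visible of it).
The state is a dict: "clock": time; "joint_positions": joint angles; "qvel": joint speeds; "joint_torque": joint torques, N m; "position": TCP position; "tool_rot": TCP orientation; "force": force on the tool from outside, world axes, zero at the start; "wrist_torque": the same for the moment, N m; "opening": opening from 0.0 (shut) to 1.0 (fully open); "finger_force": force on a finger pad.
Only numpy, scipy, OpenCV 4.12 (cv2) and the standard library are available. Lean on these libraries where they do the work, as an engineer would, in place of code of your own. Each camera call takes 0.05 s, during which the arm holds its last target. There are 200 camera calls.

### The job

Take an X-ray reading of the sherd that lies on the square of brown card. Lay it gently and flat, centred over the small round window in the steel stage of the analyser, and change the filter to the third key from the left by pressing it in until it latches and the key that was in pops up. Only when both are done, press the dead-man pedal right down to its stop, hold it there without a break for at least three seconds, then let it come all the way up; leave the sherd on the window with the filter in, and do not disturb the other finds.

Things in the scene. Friction and masses are not known exactly. Their poses are not given: they have to be found in the camera images.
- sherd: the sherd to be measured: an irregular flat brown piece of pottery with an irregular rounded outline, 48 mm (x) by 81 mm (y) by 15 mm thick, 0.11 kg, lying flat on the card, nearer the robot than the pedal. Origin at the centre of its flat underside, z up, y along its length; near its middle it is about 45 mm wide along x
- card: brown card on which the sherd lies at the start, 100 x 124 mm and 3 mm thick, fixed to the table. Origin at the centre of its underside, z up
- xrf_stand: bench X-ray fluorescence analyser, fixed to the table: a white painted casing 220 mm deep (x) by 190 mm wide (y). Origin at the centre of its underside, x pointing away from its keyed front, y to its left, z up. The front part (x -110 to -28 mm) is a low key deck 52 mm above the table; behind it stands the raised part with a flat bare-steel sample stage, 132 mm deep by 168 mm wide, its top 80 mm above the table. Nothing stands above the stage
- window (a point): centre of the round measuring window, 10 mm across (amber film, ringed), flush with the stage top: 36 mm behind and 80 mm above the analyser's origin; axes as the analyser's. The sherd's underside must cover it
- key1_top (a point): centre of the top of key 1, the left end (largest y) of the row of four equal grey keys on the key deck; each cap is 32 mm deep (x) by 21 mm wide (y), the keys stand 36 mm apart centre to centre, 66 mm in front of the analyser's origin; a key that is out stands 16 mm above the deck, a latched one about 7 mm. Key 1 is latched in at the start. Site axes as the analyser's; the point moves with the key
- key2_top (a point): the same for key 2, second from the left, out at the start
- key3_top (a point): the same for key 3, third from the left, out at the start: the filter wanted
- key4_top (a point): the same for key 4, the right end, out at the start
- key1 (a joint): how far key 1 is pressed in (m): 0 out, about 0.009 latched, 0.012 the end of its travel. The keys share a sprung latch bar: pressing a key first frees the one that is latched, which springs out, and past 9 mm the pressed key is caught; press it to the end of its travel and let go (it gives way under 2 to 5 N, then meets a firm stop). Each key has a spring of 1 to 2 N that pushes it out; pressed only part way it springs back and leaves no key in
- key2 (a joint): the same for key 2
- key3 (a joint): the same for key 3
- key4 (a joint): the same for key 4
- pedal_base: cast base of the dead-man pedal, fixed to the table, 156 mm (x) by 100 mm (y), a spring treadle on top. Origin at the centre of its underside, x pointing from the free edge of the treadle to its hinge, z up. The hinge pin runs along y, 58 mm behind (x) and 30 mm above the origin
- pedal_pad (a point): the point to press: on top of the treadle's ribbed rubber, in the middle of its width, 110 mm from the hinge pin and about 20 mm inside the free edge that faces the robot; it moves with the treadle, about 22 mm down from rest to the stop. The treadle is 86 mm wide and 124 mm long
- pedal (a joint): angle of the treadle (rad): 0 at rest (its free edge raised), 0.20 at the stop (treadle level). At the pad a spring pushes back with about 5 N at rest and 9 N at the stop, and lifts it again by itself
- long_sherd: bystander: a longer, thicker brown sherd, 46 x 100 x 23 mm, on the table to the right; leave alone. Origin at the centre of its underside
- finds_dish: bystander: small white dish with a find in it, 80 x 94 x 18 mm, to the right; leave alone. Origin at the centre of its underside
- jug: bystander: small red-brown pottery jug, 116 mm across and 122 mm high, to the right of the pedal; leave alone. Origin at the centre of its underside

How it is judged:
By the outcome, as a careful person would: the job done as asked, in the order asked, and still so for the second after the job is handed in, with the robot touching nothing.
It also fails if it takes over 64 s, if anything falls off the work surface, if the arm or the gripper's body presses on something with over 40 N, if the wrist force passes 120 N, or if a joint passes its speed limit or range.

## Working session

There is one attempt and no reset: what is moved stays moved. The work goes in short steps, each a Python script; the robot and the scene stay as the last script left them, time stands still between calls to the robot, and variables do not carry over. Pictures are saved under pics/ and viewed, at most 10 in all, crops included, and the job is handed in when it is done.

```bash
mkdir -p pics
cat > h.py <<'E'
from workcell import env
import numpy as np, cv2
from scipy.spatial.transform import Rotation as R
def pix2world(f,uv,z):
    """pinhole pixels -> world points on plane z"""
    uv=np.atleast_2d(uv).astype(float)
    d=np.c_[(uv[:,0]-f['cx'])/f['fx'],-(uv[:,1]-f['cy'])/f['fy'],-np.ones(len(uv))]
    o=f['orientation']; o=np.array(o)
    M=o if o.shape==(3,3) else R.from_euler('xyz',o,degrees=True).as_matrix()
    d=d@M.T; p=np.array(f['position'])
    return p+d*((z-p[2])/d[:,2])[:,None]
def maskpts(m): 
    v,u=np.nonzero(m); return np.c_[u,v]
def rect(f,m,z):
    c=max(cv2.findContours(m.astype(np.uint8),0,1)[0],key=cv2.contourArea)[:,0]
    return cv2.minAreaRect((pix2world(f,c,z)[:,:2]*1000).astype(np.float32))
E
python3 - <<'E'
from h import *
print(env.read_state())
for n in('top','side'):
    f=env.grab_frame(n); cv2.imwrite(f'pics/{n}0.png',f['image'])
    print(n,{k:v for k,v in f.items() if k!='image'})
    for t in ['sherd','card','xrf_stand','window','key1_top','key2_top','key3_top','key4_top','pedal_base','pedal_pad','long_sherd','finds_dish','jug']:
        r=env.search_frame(f,t); print(t,[(np.round(a['xyz'],4).tolist(),round(a['score'],2)) for a in r[:2]])
        if n=='top' and t in('sherd','card','xrf_stand','pedal_base'):
            q=env.trace(f,t)
            if q: print('  rect',rect(f,q[0]['mask'],{'sherd':.018,'card':.003,'xrf_stand':.08,'pedal_base':.03}[t]))
print(env.read_state()['clock'])
E
```

```text
{'clock': 0.0, 'joint_positions': array([-5.09006730e+01,  2.20893748e+01,  3.79306733e-01, -2.86045717e-02,
       -6.84108626e+01, -1.48168885e+01]), 'qvel': array([-0.01093591, -0.02448072,  0.04368785, -0.03071966,  0.04386469,
        0.04413189]), 'joint_torque': array([ 4.30660875e-04, -3.90665388e+01,  1.87404263e+01,  4.21981260e+00,
        1.08839056e-02, -2.16394192e-04]), 'position': array([ 0.25679039, -0.56914513,  0.22147198]), 'tool_rot': array([ 1.79876292e+02, -5.23439829e-03, -1.55728109e+02]), 'force': array([ 0.81256069, -0.44608065, -0.59676721]), 'wrist_torque': array([-0.04336821, -0.01405057, -0.05389099]), 'finger_force': 0.0, 'opening': 0.9939394908609268}
top {'fx': 496.7316905748179, 'fy': 496.7316905748179, 'cx': 331.293876528218, 'cy': 197.9660841452569, 'position': array([ 0.28135209, -0.1861829 ,  1.46763431]), 'orientation': array([  9.59408441,   0.4416182 , -90.99272345]), 'shot': 1}
sherd [([0.4466, -0.2979, 0.0195], 0.58), ([0.5315, 0.0167, 0.0643], 0.18)]
  rect ((444.0545654296875, -297.2838439941406), (59.17299270629883, 53.02399444580078), 8
[... 1123 characters left out ...]
n': array([  70.15614945,    1.5006553 , -156.4188367 ]), 'shot': 2}
sherd [([0.4417, -0.2897, 0.0171], 0.63)]
card [([0.4184, -0.2669, -0.0001], 0.59)]
xrf_stand [([0.5707, 0.121, 0.0545], 0.8)]
window [([0.573, 0.1214, 0.0563], 0.8)]
key1_top [([0.5317, 0.1301, 0.0568], 0.7)]
key2_top [([0.5275, 0.0972, 0.0684], 0.62), ([0.5297, 0.0586, 0.0616], 0.4)]
key3_top [([0.5287, 0.06, 0.0633], 0.64)]
key4_top [([0.5286, 0.0235, 0.0624], 0.49)]
pedal_base [([0.601, -0.2771, 0.0166], 0.77)]
pedal_pad [([0.528, 0.0259, 0.0655], 0.74), ([0.6004, -0.2768, 0.0472], 0.55)]
long_sherd [([0.36, -0.4657, 0.0134], 0.6)]
finds_dish [([0.4815, -0.4928, 0.0058], 0.71)]
jug [([0.608, -0.4819, 0.0706], 0.56)]
1.6
```

View pics/top0.png

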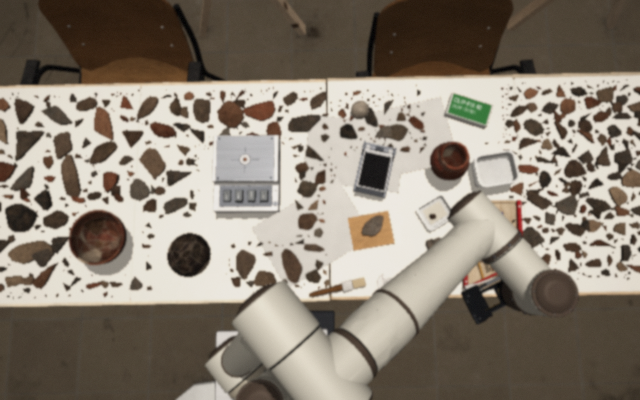

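View pics/side0.png

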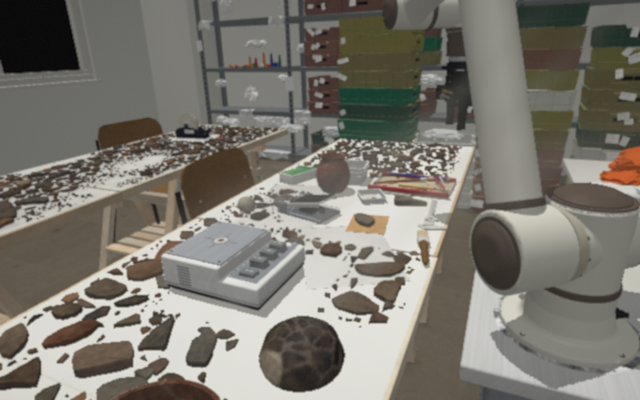

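The top view shows the sherd slanted on the card near (372,225), the analyser at (247,173) with the window at (245,159), and the pedal at (376,170). The side view agrees. Next I'll look closer with the wrist camera.

```bash
cat >> h.py <<'E'
def wpix2world(f,uv,z):
    uv=np.atleast_2d(uv).astype(float)
    a=np.c_[(uv[:,0]-f['cx'])/f['fx'],(uv[:,1]-f['cy'])/f['fy']]; th=np.linalg.norm(a,axis=1)+1e-12
    s=np.sin(th)/th
    d=np.c_[a[:,0]*s,-a[:,1]*s,-np.cos(th)]
    d=d@R.from_euler('xyz',f['orientation'],degrees=True).as_matrix().T; p=np.array(f['position'])
    return p+d*((z-p[2])/d[:,2])[:,None]
def wworld2pix(f,P):
    q=(np.atleast_2d(P)-f['position'])@R.from_euler('xyz',f['orientation'],degrees=True).as_matrix()
    x,y,z=q[:,0],-q[:,1],-q[:,2]; r=np.hypot(x,y); th=np.arctan2(r,z)
    return np.c_[f['cx']+f['fx']*th*x/r,f['cy']+f['fy']*th*y/r]
def ortho(f,x0,x1,y0,y1,z,s=2500):
    """rectified view of plane z: columns = -y, rows = -x (up = +x), s px/m"""
    X,Y=np.meshgrid(np.arange(x1,x0,-1/s),np.arange(y1,y0,-1/s),indexing='ij')
    uv=wworld2pix(f,np.c_[X.ravel(),Y.ravel(),np.full(X.size,z)]).astype(np.float32).reshape(X.shape+(2,))
    return cv2.remap(f['image'],uv[...,0],uv[...,1],cv2.INTER_CUBIC)
E
python3 - <<'E'
from h import *
env.goto([0.42,-0.29,0.26],[180,0,-180]) 
print(env.read_state()['joint_positions'],env.read_state()['clock'])
f=env.grab_frame('wrist'); print({k:v for k,v in f.items() if k!='image'})
cv2.imwrite('pics/w1.png',f['image'])
for t,z in [('sherd',.016),('card',.003),('pedal_base',.02),('pedal_pad',.05)]:
    r=env.search_frame(f,t); q=env.trace(f,t)
    print(t,[(np.round(a['xyz'],4).tolist(),round(a['score'],2)) for a in r[:2]])
    if q:
        c=max(cv2.findContours(q[0]['mask'].astype(np.uint8),0,1)[0],key=cv2.contourArea)[:,0]
        print('  rect',cv2.minAreaRect((wpix2world(f,c,z)[:,:2]*1000).astype(np.float32)))
cv2.imwrite('pics/o1.png',ortho(f,.34,.72,-.42,-.18,.016,1500))
E
```

```text
[-1.64238216e+01  9.30077336e+00 -1.17736904e+01  1.05944361e-02
 -6.89285015e+01 -7.35885644e+01] 2.8333
{'fx': 309.70691628693146, 'fy': 309.70691628693146, 'cx': 319.32390505087136, 'cy': 196.9330961108842, 'position': array([ 0.3495326 , -0.29136982,  0.42237433]), 'orientation': array([-1.48824580e+01,  2.82646095e-02,  8.99293808e+01]), 'shot': 3}
sherd [([0.4441, -0.3086, 0.0136], 0.65)]
  rect ((442.634521484375, -302.41571044921875), (45.70824432373047, 78.90229797363281), 40.8023681640625)
card [([0.4213, -0.2849, 0.0043], 0.94), ([0.5899, -0.3107, 0.0569], 0.28)]
  rect ((431.57666015625, -294.8028564453125), (102.58448028564453, 124.62146759033203), 9.318449974060059)
pedal_base [([0.5845, -0.3166, 0.0493], 0.92)]
  rect ((615.9682006835938, -310.4330139160156), (64.0421142578125, 118.28961944580078), 1.3836935758590698)
pedal_pad [([0.4877, 0.0968, 0.0332], 0.5)]
  rect ((595.682373046875, -306.048828125), (59.099998474121094, 103.83289337158203), 1.8090145587921143)
```

View pics/o1.png

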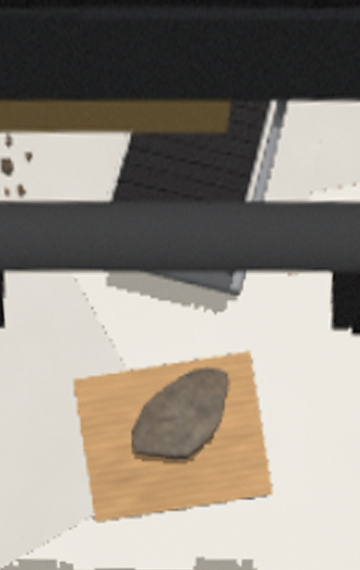

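The rectified view shows the sherd at about (180,413), with its long axis running up and to the right. That matches the network's rectangle, whose long axis is at −49°. Now the analyser and the pedal.

Run:
```python
from h import *
env.goto([0.63,-0.30,0.27],[180,0,180])
f=env.grab_frame('wrist'); cv2.imwrite('pics/op.png',ortho(f,.48,.72,-.42,-.18,.045,1200))
for t,z in [('pedal_base',.03),('pedal_pad',.045)]:
    r=env.search_frame(f,t); q=env.trace(f,t)
    print(t,[(np.round(a['xyz'],4).tolist(),round(a['score'],2)) for a in r[:2]])
    if q:
        c=max(cv2.findContours(q[0]['mask'].astype(np.uint8),0,1)[0],key=cv2.contourArea)[:,0]
        print('  rect',cv2.minAreaRect((wpix2world(f,c,z)[:,:2]*1000).astype(np.float32)))
env.goto([0.63,0.065,0.32],[180,0,180])
f=env.grab_frame('wrist'); cv2.imwrite('pics/oa.png',ortho(f,.46,.72,-.06,.19,.08,1500))
for t in ['window','xrf_stand','key1_top','key2_top','key3_top','key4_top']:
    r=env.search_frame(f,t)
    print(t,[(np.round(a['xyz'],4).tolist(),round(a['score'],2)) for a in r[:2]])
print(env.read_state()['joint_positions'],env.read_state()['clock'])
a=cv2.imread('pics/oa.png');b=cv2.imread('pics/op.png');c=np.zeros((400,a.shape[1]+b.shape[1],3),np.uint8)
c[:a.shape[0],:a.shape[1]]=a;c[:b.shape[0],a.shape[1]:]=b;cv2.imwrite('pics/both.png',c);print(a.shape,b.shape)
```

```text
pedal_base [([0.6094, -0.309, 0.0481], 0.6)]
  rect ((613.677978515625, -310.63763427734375), (104.48145294189453, 153.1396942138672), 75.32894134521484)
pedal_pad [([0.5998, -0.3043, 0.0527], 0.66)]
  rect ((608.9230346679688, -308.9889831542969), (88.49432373046875, 133.40187072753906), 76.8142318725586)
window [([0.5996, 0.0684, 0.077], 0.56), ([0.3781, -0.4713, 0.0159], 0.29)]
xrf_stand [([0.5975, 0.0679, 0.077], 0.83)]
key1_top [([0.5396, 0.1225, 0.0575], 0.73)]
key2_top [([0.5315, 0.0879, 0.0692], 0.83)]
key3_top [([0.6227, -0.4904, 0.0861], 0.63)]
key4_top [([0.5327, 0.0173, 0.0699], 0.66)]
[ 2.04447707e+01  2.03102825e+01  1.15711402e+01 -9.82375405e-04
 -8.12780429e+01 -1.10500194e+02] 6.1083
(390, 375, 3) (288, 288, 3)
```

View pics/both.png

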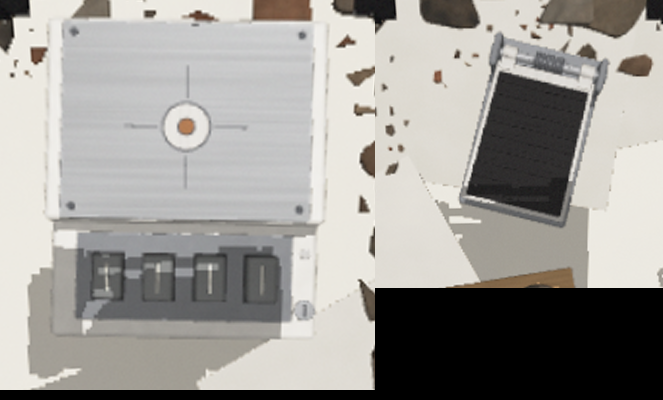

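The window is at (186,126), which is world (0.636, 0.066). Key 3 is at (210,277), about (0.534, 0.050), and the analyser's yaw is about −1°. The pedal's treadle points at yaw −13°, with its free edge at (514,208), so the pad is near (0.567, −0.300). Picking up the sherd now.

Run:
```python
from h import *
c=[.4426,-.3024]; o=[180,0,130.8]
env.goto(c+[.10],o)
hit=env.move_straight(c+[.006],rate=.08,force_limit=8)
s=env.read_state(); print(hit,s['position'],s['force'])
if hit: env.move_straight([*c,s['position'][2]+.0015],rate=.02)
env.gripper_to(0.0,12); s=env.read_state(); print(s['opening'],s['finger_force'],s['position'],s['tool_rot'])
env.move_straight(c+[.15],rate=.12); s=env.read_state(); print(s['opening'],s['finger_force'],s['force'],s['clock'])
f=env.grab_frame('wrist'); cv2.imwrite('pics/grip.png',f['image'])
m=env.trace(f,'sherd')
if m:
    ct=max(cv2.findContours(m[0]['mask'].astype(np.uint8),0,1)[0],key=cv2.contourArea)[:,0]
    print(cv2.minAreaRect((wpix2world(f,ct,.16)[:,:2]*1000).astype(np.float32)))
```

```text
False [ 0.44307036 -0.30255206  0.00653487] [-0.13523091 -0.13718628 -0.44284188]
0.523893660752703 11.998602892854251 [ 0.44276061 -0.3023881   0.0060354 ] [1.79990627e+02 1.15582675e-02 1.30803656e+02]
0.5265015802770558 11.999876563204452 [-0.02349597  0.74155361 -1.24304841] 11.2667
((428.8766784667969, -287.3426818847656), (45.2757568359375, 42.39824676513672), 39.77801513671875)
```

View pics/grip.png

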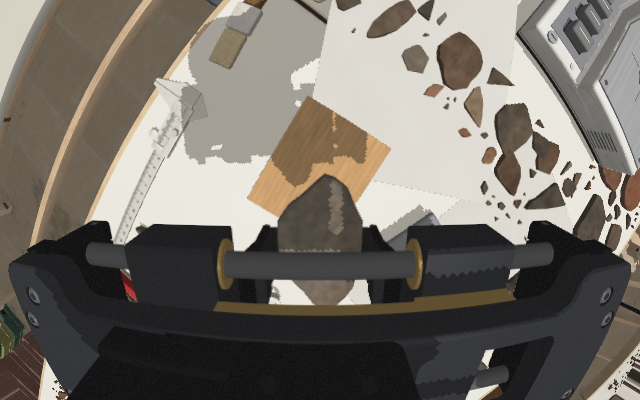

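The sherd is held squarely between the pads, spanning roughly rows 175 to 307 at column 325. I'll check how far it is off-centre along its length, then place it.

Run:
```python
from h import *
f=env.grab_frame('wrist'); s=env.read_state(); p=s['position']
for z in (.147,.155,.162):
    w=wpix2world(f,[[325,175],[325,307]],z)-p
    Rt=R.from_euler('xyz',s['tool_rot'],degrees=True).as_matrix()
    print(z,np.round((w@Rt)*1000,1))
for yaw in (179,89,-1,-91):
    q=env.inverse_kinematics([.636,.066,.16],[180,0,yaw]); print(yaw,None if q is None else np.round(q,0))
print(s['joint_positions'].round())
```

```text
0.147 [[ 38.1   2.    2.3]
 [-46.7   2.5   2.2]]
0.155 [[ 39.6   1.9  -5.7]
 [-41.    2.3  -5.8]]
0.162 [[ 41.    1.8 -12.7]
 [-36.1   2.2 -12.8]]
179 [  20.   26.   -2.   -0.  -61. -111.]
89 [ 20.  26.  -2.   0. -61. 159.]
-1 [ 20.  26.  -2.   0. -61.  69.]
-91 [ 20.  26.  -2.   0. -61. -21.]
[ -17.   17.  -18.   -0.  -55. -122.]
```

Run:
```python
from h import *
w=[.636,.066]; o=[180,0,179]
env.goto(w+[.15],o); env.move_straight(w+[.094],rate=.1); env.dwell(.2)
hit=env.move_straight(w+[.0815],rate=.015,force_limit=2.5)
s=env.read_state(); print(hit,s['position'],s['force'])
env.gripper_to(.8); s=env.read_state(); print(s['position'],s['force'])
env.move_straight(w+[.17],rate=.12); 
env.goto([.62,.065,.30],[180,0,180])
f=env.grab_frame('wrist'); cv2.imwrite('pics/placed.png',ortho(f,.46,.72,-.06,.19,.08,1500))
m=env.trace(f,'sherd'); print(env.search_frame(f,'sherd')[:1])
ct=max(cv2.findContours(m[0]['mask'].astype(np.uint8),0,1)[0],key=cv2.contourArea)[:,0]
print(cv2.minAreaRect((wpix2world(f,ct,.09)[:,:2]*1000).astype(np.float32)),env.read_state()['clock'])
```

```text
True [0.63583433 0.06596997 0.08299739] [-0.34533087  0.03728684  4.83896841]
[0.63481084 0.06576643 0.08168969] [-0.01523618  0.66110644  0.42040463]
[{'xyz': [0.6332, 0.0635, 0.093], 'score': 0.6}]
((635.073486328125, 64.8895263671875), (78.70207977294922, 44.649330139160156), 0.0019303574226796627) 16.9
```

View pics/placed.png

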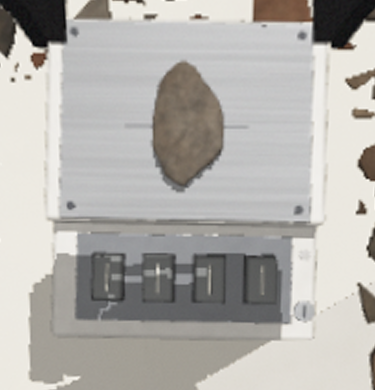

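The sherd lies flat and centred over the window, at (187,125) in the picture, and the crosshair arms show evenly on both sides. Next I press key 3.

Run:
```python
from h import *
k=[.534,.0503]
env.goto(k+[.15],[180,0,-91]); env.gripper_to(0.0)
env.move_straight(k+[.078],rate=.1)
hit=env.move_straight(k+[.050],rate=.02,force_limit=14)
s=env.read_state(); print(hit,s['position'],s['force'])
env.dwell(.2); env.move_straight(k+[.078],rate=.03); print(env.read_state()['force'])
env.move_straight(k+[.15],rate=.12)
env.goto([.62,.065,.28],[180,0,180]); 
f=env.grab_frame('wrist'); cv2.imwrite('pics/key.png',ortho(f,.46,.72,-.06,.19,.07,2200))
for i in '1234': print(i,[(a['xyz'],a['score']) for a in env.search_frame(f,f'key{i}_top')[:1]])
g=env.grab_frame('side'); u=g['image'][215:310,155:310]; cv2.imwrite('pics/keyside.png',cv2.resize(u,None,fx=4,fy=4,interpolation=cv2.INTER_CUBIC))
print(env.read_state()['clock'])
```

```text
True [0.53410453 0.05029171 0.05643664] [-2.15471706  1.55753373  5.74755637]
[-0.10712684  0.05428588 -0.3451153 ]
1 [([0.538, 0.1214, 0.0682], 0.66)]
2 [([0.5334, 0.0858, 0.0665], 0.61)]
3 [([0.5339, 0.052, 0.0568], 0.89)]
4 [([0.5357, 0.0136, 0.069], 0.73)]
24.9583
```

View pics/key.png

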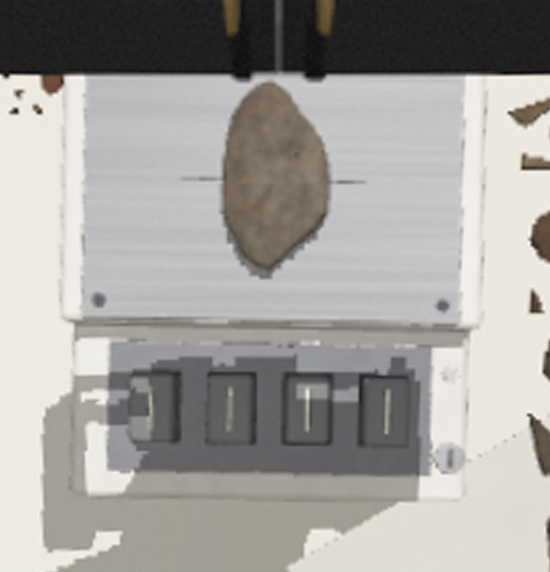

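View pics/keyside.png

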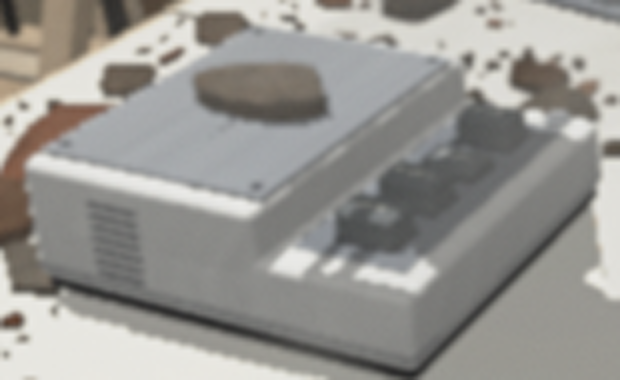

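Key 3 (third from left) now sits low, with its top at 0.057 against 0.067–0.069 for the others. Key 1 has popped up, and the sherd has not moved, at (275,178). Next is the pedal.

Run:
```python
from h import *
p=[.567,-.2995]
env.goto(p+[.15],[180,0,167]); env.move_straight(p+[.075],rate=.12); env.dwell(.1)
hit=env.move_straight(p+[.020],rate=.03,force_limit=22)
s=env.read_state(); z=s['position'][2]; print(hit,s['position'],s['force'],s['clock'])
env.move_straight(p+[z-.002],rate=.02,force_limit=30)
for i in range(10):
    env.dwell(.4); s=env.read_state(); print(round(s['clock'],2),s['position'].round(4),s['force'].round(1))
f=env.grab_frame('side'); cv2.imwrite('pics/pedal.png',cv2.resize(f['image'][170:250,240:400],None,fx=4,fy=4))
```

```text
True [ 0.56476307 -0.29916876  0.03636662] [-2.71745436  1.60198302  8.69227021] 28.5417
29.24 [ 0.5648 -0.2992  0.0358] [-7.2  3.3 12.4]
29.64 [ 0.5648 -0.2992  0.0358] [-6.7  3.4 11.3]
30.04 [ 0.5649 -0.2992  0.0359] [-6.2  4.1 12.4]
30.44 [ 0.5649 -0.2992  0.0359] [-7.2  4.3 12.2]
30.84 [ 0.5648 -0.2992  0.0358] [-7.6  2.8 12.4]
31.24 [ 0.5648 -0.2992  0.0359] [-6.3  4.  12.5]
31.64 [ 0.5648 -0.2992  0.0358] [-7.   4.  11.6]
32.04 [ 0.5648 -0.2992  0.0359] [-6.5  3.6 12.4]
32.44 [ 0.5648 -0.2992  0.0359] [-6.8  3.8 12.2]
32.84 [ 0.5649 -0.2992  0.0359] [-6.4  2.2 12. ]
```

View pics/pedal.png

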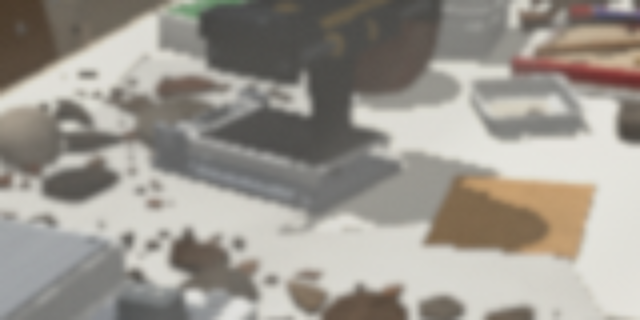

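The treadle looks level in the side view, with the fingertips on its free end near (335,130). To be sure it is on the stop, I'll press a bit harder, hold again without a break, then release.

Run:
```python
from h import *
p=[.567,-.2995]
s=env.read_state(); q=s['position']
env.move_straight([.5655,-.2993,.031],rate=.01)
for i in range(9):
    env.dwell(.4); s=env.read_state(); print(round(s['clock'],2),s['position'].round(4),s['force'].round(1))
x,y,_=s['position']
env.move_straight([x,y,.075],rate=.04); print(env.read_state()['force'])
env.move_straight([x,y,.2],rate=.15)
env.goto([.55,-.29,.27],[180,0,180])
f=env.grab_frame('wrist'); print([(a['xyz'],a['score']) for a in env.search_frame(f,'pedal_pad')[:1]])
env.goto([.62,.065,.28],[180,0,180]); f=env.grab_frame('wrist')
for t in ('sherd','key1_top','key2_top','key3_top','key4_top'): print(t,[(a['xyz'],a['score']) for a in env.search_frame(f,t)[:1]])
f=env.grab_frame('side'); cv2.imwrite('pics/end.png',f['image']); print(env.read_state()['clock'])
```

```text
33.81 [ 0.5648 -0.2992  0.0355] [-8.4  4.7 23.4]
34.21 [ 0.5648 -0.2992  0.0355] [-8.   5.9 23.7]
34.61 [ 0.5648 -0.2992  0.0355] [-7.8  6.  23.9]
35.01 [ 0.5648 -0.2992  0.0355] [-8.3  6.5 22.9]
35.41 [ 0.5648 -0.2992  0.0355] [-8.6  5.7 23.4]
35.81 [ 0.5648 -0.2992  0.0355] [-8.2  5.9 22.6]
36.21 [ 0.5648 -0.2992  0.0355] [-7.9  5.9 22.8]
36.61 [ 0.5648 -0.2992  0.0355] [-8.   6.  23.2]
37.01 [ 0.5648 -0.2992  0.0355] [-7.5  7.2 23.4]
[-0.61840652 -0.52470827  0.38807879]
[([0.5801, -0.3033, 0.0574], 0.67)]
sherd [([0.6351, 0.0624, 0.0891], 0.74)]
key1_top [([0.5375, 0.1222, 0.0665], 0.56)]
key2_top [([0.5319, 0.0857, 0.0671], 0.57)]
key3_top [([0.5347, 0.0533, 0.0599], 0.59)]
key4_top [([0.538, 0.0188, 0.069], 0.72)]
41.4417
```

View pics/end.png

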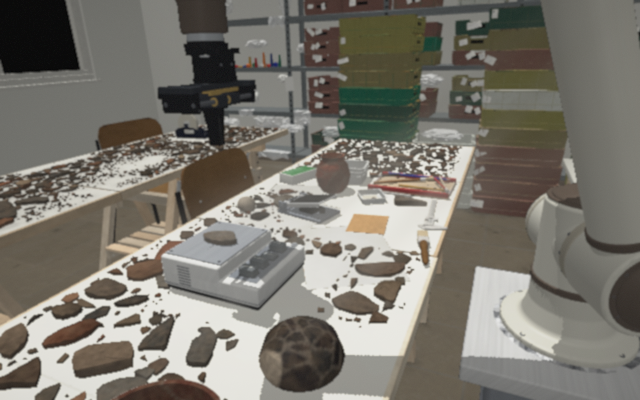

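The sherd is on the stage at (222,238), the treadle is back up near (308,210), and the arm is clear of everything. Force at the pedal rose to 23 N with no further travel, so it was firmly on its stop.

```bash
python3 -c "
from h import *
print(env.close_job())"
```

```text
the job is handed in; nothing more can be done
None
```

The job is handed in at about 41 s on the robot's clock: the sherd is flat and centred on the window, filter key 3 is latched with key 1 out, the pedal was then held on its stop for over 3 s and released, and the other finds were not touched.

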